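# Let out the short leg of a modelling stand

## Robot

A 6-joint arm with a two-finger parallel gripper is mounted at the origin on the work surface. World frame = base frame: x ahead of the robot, y to its left, z up, the work surface at z = 0. Lengths are in m, angles in rad, forces in N, time in s.
With the tool pointing down it reaches from about 0.3 to 0.95 m from the base axis. Payload 3.1 kg.
Tool frame: the origin (TCP) lies on the centre line of the jaws, within the pads' length; the fingertips stand 19 mm ahead of it and the grasp point (between the pads) is the TCP; z points along the fingers, y is the line along which they close (so a half turn about z gives the same grasp; the last joint's range is limited). The gripper opens to 85 mm and grips with 20 to 120 N. Pads are 22 mm wide; open, the fingers measure 114 mm over their backs; the gripper's body (76 mm by 85 mm) begins 54 mm behind the grasp point. The pads swing forward as they close: fully open they stand 13 mm farther back than shut.
Start: joints at [1.152, 0.308, 1.634, -0, 1.2, -0.07], TCP at [0.214, 0.587, 0.25] pointing down, gripper open.
Joint ranges: [-3.06, 3.06], [-0.79, 1.96], [0.05, 2.63], [-1.19, 4.34], [0.05, 2.64], [-2.94, 2.94]. Speed limits (rad/s): [2.79, 2.79, 3.14, 3.14, 3.14, 3.14].

## Interface

Orientations are given as a unit quaternion [x, y, z, w].
In Python, from rig import * gives the robot as it stands.
- The arm moves only by the tool apply_moves, never from a script. Its argument "series" is a list of rows, each a list of 7 numbers: the shift along the tool's x, y, z in m, then the turn, a rotation vector about the tool's x, y, z in degrees, then the finger opening in m, from 0 to 0.0854. In form: [[dx, dy, dz, ax, ay, az, claw], ...]. A call has 1 to 5 rows; each row is the pose to reach, as a shift and turn from the pose commanded when the call began, along the tool's axes at that moment; what a row does not reach only later rows make up. A row lasts 1/8 s, in which the tool goes at most 62.5 mm and 10.7 degrees, less where a joint would pass 70% of its speed; a pose out of reach is approached as far as the arm can. A call with a gripper value outside its range is refused whole. The fingers move at their own pace and stop on an object; the grip force is fixed at half the most. Time passes only in rows, so rows that repeat a pose let the fingers close. It gives the time, the measured TCP pose, the force, the opening and the grip force at its end, in the units of the state.
- observe(): the state, without advancing time (a new reading comes with each control period).
- capture(name): name is "side" or "top" or "wrist"; returns a dict with "image" (400x640x3 uint8, red, green, blue), "K" (3x3 intrinsics, pixels), "R" (3x3) and "t" (3): a world point X has camera coordinates R X + t; the wrist camera has in their place "hand_eye" (4x4, takes a point from camera to tool coordinates, whose origin is the TCP and whose axes are the flange's). Camera axes: x right, y down, z forward; pixel columns grow to the right and rows downward; lengths in m; the calibration is good to about 2 mm. The wrist camera is an equidistant fisheye: a pixel r from the principal point sees the ray r / f radians off the axis. A picture is of the moment at which its call begins: read the wrist's pose just before it. There is no depth.
- job_done(): hands the job in; it is judged then, once.
The state is a dict: "t": time; "qpos": joint angles; "qvel": joint speeds; "joint_efforts": joint torques, N m; "tool_pos": TCP position; "orientation": TCP orientation; "wrist_force": force on the tool from outside, world axes, zero at the start; "moment": the same for the moment, N m; "gripper_width": opening from 0.0 (shut) to 1.0 (fully open); "gripper_force": force on a finger pad.
Only numpy, scipy, OpenCV 4.12 (cv2) and the standard library are available. Lean on these libraries where they do the work, as an engineer would, in place of code of your own. Each camera call takes 0.05 s, during which the arm holds its last target. There are 200 camera calls.

## Task

Two telescoping legs of a sculptor's modelling stand lie side by side in a wooden rack, and one is still set a hole shorter than its mate. Press the short leg's orange snap button flush so that its tube comes free, then draw its rubber foot out until the button springs up in the next hole and both legs are the same length. Leave the other leg's button alone, and let go.

Things in the scene. Friction and masses are not known exactly. Their poses are not given: they have to be found in the camera images.
- leg_top (a point): Crown of the short leg's orange snap button: a dome 13 mm across, 6 mm proud of the flat top (75 mm above the table) of a fixed square aluminium tube 30 mm wide. x points along the leg to its foot, z up. 2 to 4 N presses it flush (6 mm down); an ejector spring then nudges the tube about 12 mm out and the button stays hidden under the tube's wall until the next hole, where it springs up.
- leg_foot (a point): Centre of the black rubber foot on the end of the short leg's sliding inner tube: a block 42 mm long (x), 32 wide (y), 36 high (z), centre 60 mm above the table, nothing beside or under it. It moves with the tube; at the start it is 141 mm along +x from the button, and 63 mm beyond the fixed tube's end. x along the leg, outward; z up. The freed tube slides with 1 to 5 N.
- leg (a joint): How far the short leg's inner tube is drawn out along +x, m: 0 in the first hole (1 mm of play), 0.050 in the next hole, a 15 mm square opening in the fixed tube's top, where the button stops it. At 0.050 it is as long as the other leg.
- mate_top (a point): Crown of the other leg's orange snap button, an equal leg that lies parallel 140 mm away (either side) and is already drawn out to the far hole. Not to be pressed.

How it is judged:
By the outcome, as a careful person would: the job done as asked, in the order asked, and still so for the second after the job is handed in, with the robot touching nothing.
It also fails if it takes over 38 s, if anything falls off the work surface, if the arm or the gripper's body presses on something with over 40 N, if the wrist force passes 120 N, or if a joint passes its speed limit or range.

## Working session

There is one attempt and no reset: what is moved stays moved. The work goes in short steps, Python scripts to look and compute and a tool call to move; the robot and the scene stay as the last step left them, time stands still between calls to the robot, and variables do not carry over. Pictures are saved under pics/ and viewed, at most 10 in all, crops included, and the job is handed in when it is done.

Besides the shell and the picture viewer there is one more tool, called after "Emit:" as name([rows], argument=value, ...), one row to a line, values as JSON. apply_moves: Moves the arm, as the interface text tells. Its arguments: {"type":"object","properties":{"series":{"type":"array"}},"required":["series"]}

```bash
mkdir -p pics
python3 - <<'E'
from rig import *
import cv2,numpy as np
s=observe();print(s['t'],s['tool_pos'],s['orientation'],s['gripper_width'],s['wrist_force'])
for n in("top","side"):
    c=capture(n);cv2.imwrite(f"pics/{n}0.png",c["image"][:,:,::-1]);print(n,c["K"].tolist(),c["R"].tolist(),c["t"].tolist())
    np.savez(f"{n}.npz",K=c["K"],R=c["R"],t=c["t"],im=c["image"])
E
```

```text
0.0 [0.21331767 0.58662481 0.24903038] [ 1.73528138e-01  9.84828223e-01 -1.13284507e-03 -2.69083482e-04] 0.99885453872873 [0.46810391 0.91072759 0.25313929]
top [[488.9937821984887, 0.0, 329.11638995445963], [0.0, 488.9937821984887, 201.77989055017926], [0.0, 0.0, 1.0]] [[-0.14585643890314268, -0.9893018320376037, -0.0027900461528084577], [-0.9625892084011518, 0.1425679506577507, -0.2304265508028377], [0.22835918002159972, -0.03092352781120146, -0.9730857209555447]] [0.12089662672554252, 0.56240344603364, 0.6137953856785376]
side [[492.56366985130336, 0.0, 322.9853089207765], [0.0, 492.56366985130336, 196.43413613690214], [0.0, 0.0, 1.0]] [[0.8871515365440216, -0.46142804595024595, 0.006805117054054756], [-0.27161987855202935, -0.5340301404874547, -0.800646270600401], [0.37307478175690534, 0.7084461641236314, -0.5990986894957708]] [-0.486785564551643, 0.24455500316743323, 0.44149902720795897]
```

View pics/top0.png

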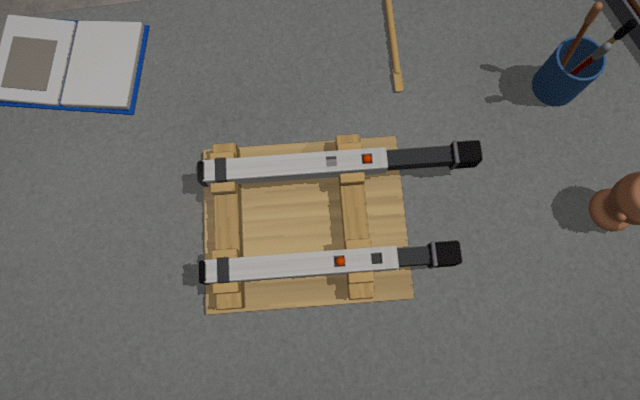

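View pics/side0.png

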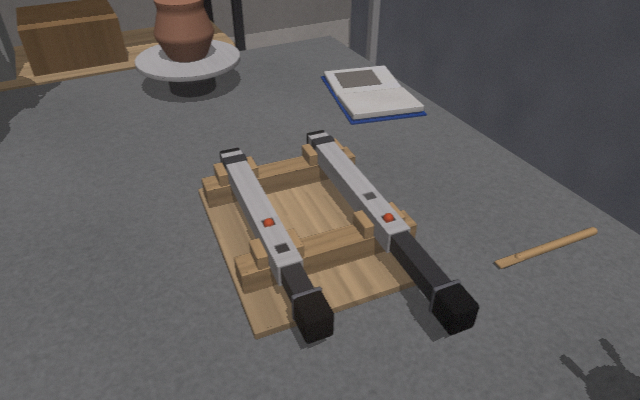

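The top view shows the short leg in the lower position, with its button at (340,261), an empty hole at (377,258) and its foot at (446,253). The mate's button is at (367,158). In the side view the short leg is on the left, with its button at (268,222) and the mate's button at (388,217).

```bash
cat > h.py <<'E'
import numpy as np,cv2
from scipy.spatial.transform import Rotation as Ro
def load(n): return np.load(f"{n}.npz")
def ray(c,u,v):
    d=c["R"].T@np.linalg.inv(c["K"])@[u,v,1]; return -c["R"].T@c["t"],d
def atz(c,u,v,z):
    o,d=ray(c,u,v); return o+d*(z-o[2])/d[2]
def orange(im,near,r=14):
    h=cv2.cvtColor(im,cv2.COLOR_RGB2HSV);m=cv2.inRange(h,(3,190,100),(14,255,255))
    y,x=np.nonzero(m);k=np.hypot(x-near[0],y-near[1])<r;return x[k].mean(),y[k].mean(),k.sum()
def tri(ca,pa,cb,pb):
    o1,d1=ray(ca,*pa);o2,d2=ray(cb,*pb);s=np.linalg.lstsq(np.c_[d1,-d2],o2-o1,rcond=None)[0]
    a,b=o1+s[0]*d1,o2+s[1]*d2;return (a+b)/2,np.linalg.norm(a-b)
E
python3 - <<'E'
from h import *
T,S=load("top"),load("side")
for nm,a,b in(("short",(340,261),(268,222)),("mate",(367,158),(388,217))):
    p,q=orange(T["im"],a),orange(S["im"],b);print(nm,p,q,tri(T,p[:2],S,q[:2]),atz(T,*p[:2],.078))
b=atz(T,340,261,.078);f=atz(T,446,253,.078)
# leg axis from hole / tube end
print("foot",f,np.linalg.norm((f-b)[:2]),np.degrees(np.arctan2(*(f-b)[1::-1])), atz(T,377,258,.075))
for u,v in((232,270),(389,258)):print(atz(T,u,v,.075))
im=cv2.resize(T["im"][225:300,190:480],None,fx=2.7,fy=2.7,interpolation=cv2.INTER_CUBIC);cv2.imwrite("pics/crop.png",im[:,:,::-1])
E
```

```text
** On entry to DLASCL parameter number  4 had an illegal value
 ** On entry to DLASCL parameter number  4 had an illegal value
 ** On entry to DLASCL parameter number  4 had an illegal value
 ** On entry to DLASCL parameter number  4 had an illegal value
 ** On entry to DLASCL parameter number  5 had an illegal value
 ** On entry to DLASCL parameter number  4 had an illegal valueh.py:10: RuntimeWarning: Mean of empty slice.
  y,x=np.nonzero(m);k=np.hypot(x-near[0],y-near[1])<r;return x[k].mean(),y[k].mean(),k.sum()
  ret = ret.dtype.type(ret / rcount)
Traceback (most recent call last):
  File "h.py", line 12, in tri
    o1,d1=ray(ca,*pa);o2,d2=ray(cb,*pb);s=np.linalg.lstsq(np.c_[d1,-d2],o2-o1,rcond=None)[0]
                                          ~~~~~~~~~~~~~~~^^^^^^^^^^^^^^^^^^^^^^^^^^^^^^^^
numpy.linalg.LinAlgError: SVD did not converge in Linear Least Squares
```

Wider colour threshold.

```bash
sed -i 's/(3,190,100),(14,255,255)/(0,120,70),(18,255,255)/' h.py
python3 - <<'E'
from h import *
T,S=load("top"),load("side")
print(T["im"][261,340],S["im"][222,268])
for nm,a,b in(("short",(340,261),(268,222)),("mate",(367,158),(388,217))):
    p,q=orange(T["im"],a,9),orange(S["im"],b,9);print(nm,p,q,tri(T,p[:2],S,q[:2]),atz(T,*p[:2],.078),atz(S,*q[:2],.078))
b=atz(T,340,261,.078);f=atz(T,446,253,.078)
print("foot",f,np.linalg.norm((f-b)[:2]),np.degrees(np.arctan2(*(f-b)[1::-1])), atz(T,377,258,.075))
im=cv2.resize(T["im"][225:300,190:480],None,fx=2.7,fy=2.7,interpolation=cv2.INTER_CUBIC);cv2.imwrite("pics/crop.png",im[:,:,::-1])
E
```

```text
[179  78   0] [178  85  53]
short (np.float64(339.9864864864865), np.float64(260.7162162162162), np.int64(74)) (np.float64(268.24615384615385), np.float64(222.1076923076923), np.int64(65)) (array([0.49023446, 0.03505156, 0.07633317]), np.float64(0.0009393287717958404)) [0.48959451 0.0352271  0.078     ] [0.49003225 0.0330969  0.078     ]
mate (np.float64(366.8285714285714), np.float64(158.25714285714287), np.int64(70)) (np.float64(387.95714285714286), np.float64(217.14285714285714), np.int64(70)) (array([ 0.62621659, -0.02372504,  0.0764363 ]), np.float64(0.0011779416423997357)) [ 0.62514067 -0.02329982  0.078     ] [ 0.62569476 -0.02528806  0.078     ]
foot [ 0.47911907 -0.10584305  0.078     ] 0.14147024895469423 -94.09444754224604 [ 0.48628366 -0.01426812  0.075     ]
```

View pics/crop.png

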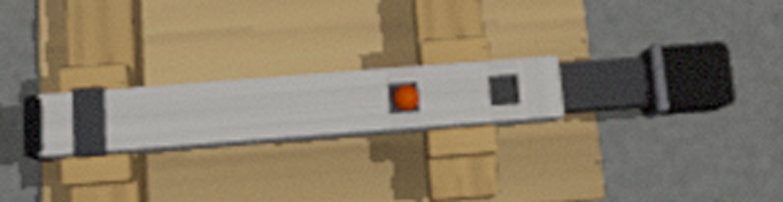

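The measurements agree. The button-to-foot distance is 141 mm, and the mate's offset comes to about 49 mm along and 140 mm across. The leg's direction is about -94° azimuth. Next I work out the approach.

```bash
cat >> h.py <<'E'
def goal(pos,yaw=-4.0):
    "shift and turn, in tool axes, from the current pose to pos with tool z down and tool y at azimuth yaw (deg)"
    from rig import observe
    s=observe();R=Ro.from_quat(s['orientation']);y=np.array([np.cos(np.radians(yaw)),np.sin(np.radians(yaw)),0]);z=np.array([0,0,-1.])
    G=Ro.from_matrix(np.c_[np.cross(y,z),y,z])
    print("t",round(s['t'],2),"pos",s['tool_pos'].round(4),"F",s['wrist_force'].round(2),"w",round(s['gripper_width'],3))
    print("shift",R.inv().apply(np.array(pos)-s['tool_pos']).round(4),"turn",np.degrees((R.inv()*G).as_rotvec()).round(2))
E
python3 -c "
from h import *
goal((.490,.034,.14))"
```

```text
t 0.1 pos [0.2133 0.5867 0.2491] F [ 0.28  0.45 -0.79] w 1.001
shift [-0.4489 -0.4246  0.11  ] turn [-1.100e-01  7.000e-02  7.402e+01]
```

Emit:
apply_moves([
  [-0.045,-0.042,0,0,0,8,0],
  [-0.09,-0.085,0,0,0,16,0],
  [-0.135,-0.127,0,0,0,24,0],
  [-0.18,-0.17,0,0,0,32,0],
  [-0.21,-0.2,0,0,0,37,0],
])

```text
t: 0.72
tool_pos: [0.343, 0.3251, 0.2498]
orientation: [0.479, 0.878, -0.0, 0.0]
wrist_force: [1.6, -0.6, 0.0]
gripper_width: -0.002
gripper_force: 0.0
```

```bash
python3 -c "
from h import *
goal((.490,.034,.14))"
```

```text
t 0.72 pos [0.343  0.3251 0.2498] F [ 1.55 -0.65  0.  ] w -0.002
shift [-0.3243 -0.0339  0.11  ] turn [-0.04  0.05 36.77]
```

Emit:
apply_moves([
  [-0.05,-0.005,0,0,0,8,0],
  [-0.1,-0.01,0,0,0,16,0],
  [-0.155,-0.016,0,0,0,24,0],
  [-0.21,-0.022,0,0,0,32,0],
  [-0.265,-0.028,0.02,0,0,36.8,0],
])

```text
t: 1.35
tool_pos: [0.4655, 0.0886, 0.2316]
orientation: [0.731, 0.682, 0.002, 0.001]
wrist_force: [0.9, 1.3, -0.6]
gripper_width: -0.002
gripper_force: 0.0
```

```bash
python3 -c "
from h import *
goal((.490,.034,.14))"
```

```text
t 1.35 pos [0.4655 0.0886 0.2316] F [ 0.9   1.31 -0.6 ] w -0.002
shift [-0.0529  0.0278  0.0917] turn [ 0.26 -0.05  0.04]
```

Emit:
apply_moves([
  [-0.04,0.02,0.03,0,0,0,0],
  [-0.053,0.028,0.07,0,0,0,0],
  [-0.053,0.028,0.085,0,0,0,0],
  [-0.053,0.028,0.085,0,0,0,0],
  [-0.053,0.028,0.085,0,0,0,0],
])

```text
t: 1.98
tool_pos: [0.4887, 0.0363, 0.1465]
orientation: [0.73, 0.684, 0.001, 0.001]
wrist_force: [-0.3, 0.1, 0.3]
gripper_width: 0.0
gripper_force: 0.0
```

Run:
```python
from h import *
from rig import *
goal((.490,.034,.094))
s=observe();c=capture("wrist");cv2.imwrite("pics/w1.png",c["image"][:,:,::-1])
np.savez("w1.npz",K=c["K"],E=c["hand_eye"],p=s['tool_pos'],q=s['orientation'],im=c["image"])
print(np.round(c["hand_eye"],3).tolist(),c["K"][0,0])
```

```text
t 1.98 pos [0.4887 0.0363 0.1465] F [-0.29  0.08  0.25] w 0.0
shift [-0.0023  0.0013  0.0525] turn [ 0.12 -0.02  0.3 ]
[[0.0, -0.951, -0.31, 0.079], [1.0, 0.0, 0.0, 0.001], [-0.0, -0.31, 0.951, -0.124], [0.0, 0.0, 0.0, 1.0]] 309.70691628693146
```

View pics/w1.png

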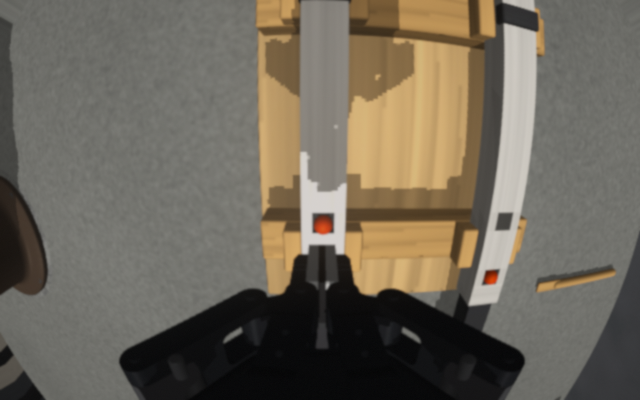

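The wrist view shows the short leg's button at (322,225), in line with the shut fingertips at about (322,250). The mate's button is well away, at (490,277).

Run:
```python
from h import *
w=np.load("w1.npz");p=orange(w["im"],(322,225),12);K=w["K"];print(p,K[:2,2])
d=np.array(p[:2])-K[:2,2];r=np.hypot(*d);th=r/K[0,0]
v=np.r_[d/r*np.sin(th),np.cos(th)];E=w["E"];R=Ro.from_quat(w["q"])
o=w["p"]+R.apply(E[:3,3]);v=R.apply(E[:3,:3]@v);print(o+v*(.079-o[2])/v[2])
goal((o+v*(.079-o[2])/v[2])*[1,1,0]+[0,0,.094])
```

```text
(np.float64(322.7301038062284), np.float64(224.3598615916955), np.int64(289)) [321.57474393 200.01259699]
[0.4907109  0.03534607 0.079     ]
t 2.02 pos [0.489  0.0363 0.1468] F [ 0.77 -0.27 -0.57] w -0.003
shift [-0.0009  0.0016  0.0528] turn [ 0.17 -0.02  0.3 ]
```

Emit:
apply_moves([
  [-0.0015,0.0015,0.03,0,0,0.3,0],
  [-0.0015,0.0015,0.042,0,0,0.3,0],
  [-0.0015,0.0015,0.047,0,0,0.3,0],
  [-0.0015,0.0015,0.05,0,0,0.3,0],
  [-0.0015,0.0015,0.05,0,0,0.3,0],
])

```text
t: 2.65
tool_pos: [0.4901, 0.0339, 0.0957]
orientation: [0.732, 0.681, 0.001, 0.001]
wrist_force: [-0.0, -0.3, 0.6]
gripper_width: -0.001
gripper_force: 0.0
```

Emit:
apply_moves([
  [0,0,0.001,0,0,0,0],
  [0,0,0.002,0,0,0,0],
  [0,0,0.002,0,0,0,0],
])

```text
t: 3.02
tool_pos: [0.4902, 0.0338, 0.094]
orientation: [0.732, 0.681, 0.0, 0.001]
wrist_force: [-0.0, -0.3, 4.5]
gripper_width: -0.002
gripper_force: 2.2
```

Emit:
apply_moves([
  [0,0,0.001,0,0,0,0],
  [0,0,0.001,0,0,0,0],
])

```text
t: 3.28
tool_pos: [0.4903, 0.0337, 0.0939]
orientation: [0.732, 0.681, 0.0, 0.0]
wrist_force: [-3.2, -0.6, 11.4]
gripper_width: -0.0
gripper_force: 5.5
```

Run:
```python
from h import *
from rig import *
goal((.490,.034,.094))
im=capture("top")["image"]
a=load("top")["im"]
v=np.vstack([cv2.resize(i[215:290,300:480],None,fx=4,fy=4,interpolation=cv2.INTER_CUBIC) for i in(a,im)])
cv2.imwrite("pics/cmp1.png",v[:,:,::-1])
```

```text
t 3.27 pos [0.4903 0.0337 0.0939] F [-3.15 -0.58 11.36] w -0.0
shift [ 0.0003 -0.0003 -0.0001] turn [ 0.07  0.01 -0.09]
```

View pics/cmp1.png

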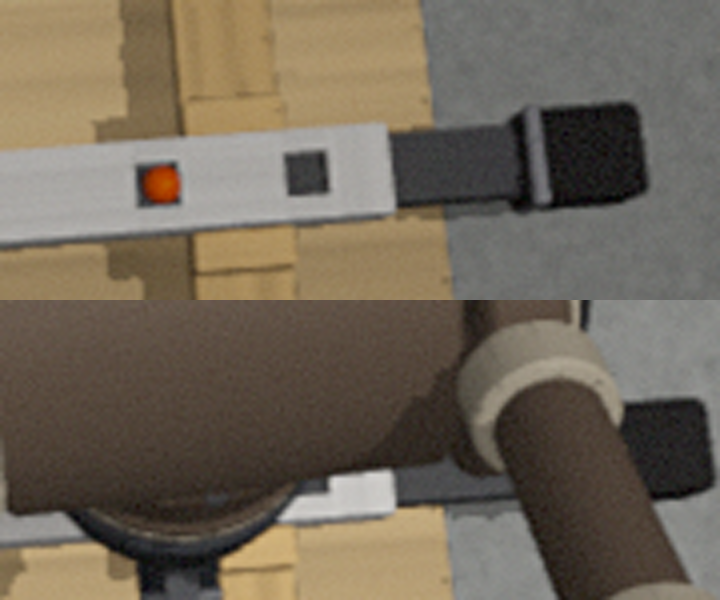

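In the lower picture the foot's end has moved from column 645 to 713, about 22 mm, so the button is under the tube wall and the tube is free. I lift off and move over the foot.

Emit:
apply_moves([
  [0,0,-0.03,0,0,0,0],
  [-0.02,0,-0.06,0,0,0,0.04],
  [-0.07,0,-0.06,0,0,0,0.085],
  [-0.12,0,-0.06,0,0,0,0.085],
  [-0.12,0,-0.06,0,0,0,0.085],
])

```text
t: 3.95
tool_pos: [0.4808, -0.0885, 0.1523]
orientation: [0.733, 0.68, 0.0, 0.0]
wrist_force: [0.4, 0.6, 0.9]
gripper_width: 0.842
gripper_force: 0.0
```

Run:
```python
from h import *
from rig import *
goal((.479,-.124,.06))
cv2.imwrite("pics/w2.png",capture("wrist")["image"][:,:,::-1])
im=capture("side")["image"]
cv2.imwrite("pics/s2.png",cv2.resize(im[120:360,180:500],None,fx=2.4,fy=2.4,interpolation=cv2.INTER_CUBIC)[:,:,::-1])
```

```text
t 3.95 pos [ 0.4808 -0.0885  0.1523] F [0.42 0.59 0.91] w 0.842
shift [-0.0355  0.0009  0.0923] turn [ 0.04  0.03 -0.35]
```

View pics/w2.png

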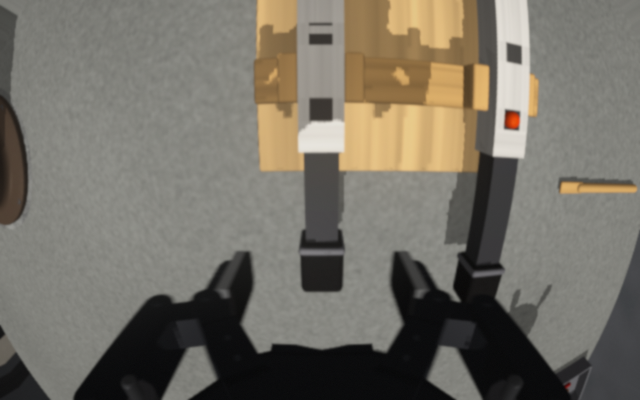

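View pics/s2.png

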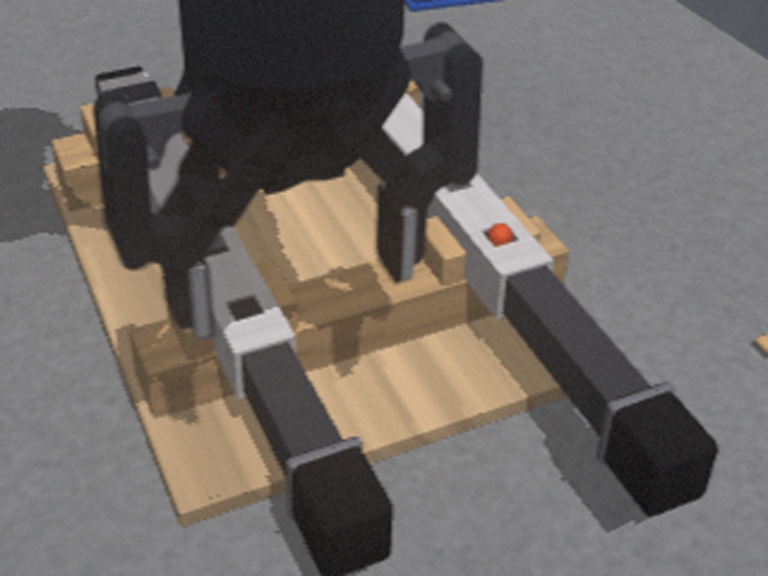

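The foot's top spans rows 248–290 at column 322 in the wrist view. It is free, with no orange in either of its holes, and the mate's button is still up at (512,120).

Run:
```python
from h import *
from rig import *
w=np.load("w1.npz");K=w["K"];E=w["E"];s=observe();R=Ro.from_quat(s['orientation'])
for px in((322,248),(322,290)):
    d=np.array(px)-K[:2,2];r=np.hypot(*d);th=r/K[0,0]
    v=R.apply(E[:3,:3]@np.r_[d/r*np.sin(th),np.cos(th)]);o=s['tool_pos']+R.apply(E[:3,3]);P=o+v*(.078-o[2])/v[2]
    print(P, "along from button",(P-[.4905,.0345,.078])@[-.07,-.9975,0])
```

```text
[ 0.48024687 -0.10779691  0.078     ] along from button 0.14265889073647273
[ 0.47761109 -0.14423836  0.078     ] along from button 0.1791937390775822
```

Emit:
apply_moves([
  [-0.034,0.001,0.0,0,0,0,0.085],
  [-0.034,0.001,0.05,0,0,0,0.085],
  [-0.034,0.001,0.09,0,0,0,0.085],
  [-0.034,0.001,0.09,0,0,0,0.085],
  [-0.034,0.001,0.09,0,0,0,0.05],
])

```text
t: 4.68
tool_pos: [0.4804, -0.1192, 0.0631]
orientation: [0.731, 0.682, 0.0, 0.0]
wrist_force: [0.3, -0.3, 0.7]
gripper_width: 0.809
gripper_force: 0.0
```

Emit:
apply_moves([
  [0,0,0,0,0,0,0.03],
  [0,0,0,0,0,0,0.02],
  [0,0,0,0,0,0,0.02],
  [0,0,0,0,0,0,0.02],
])

```text
t: 5.18
tool_pos: [0.4785, -0.1198, 0.0639]
orientation: [0.732, 0.682, -0.001, -0.001]
wrist_force: [-4.5, 1.6, 9.6]
gripper_width: 0.367
gripper_force: 59.5
```

Gripped. Now I draw it out.

Emit:
apply_moves([
  [-0.004,0,0,0,0,0,0.02],
  [-0.009,0,0,0,0,0,0.02],
  [-0.014,0,0,0,0,0,0.02],
  [-0.019,0,0,0,0,0,0.02],
  [-0.022,0,0,0,0,0,0.02],
])

```text
t: 5.8
tool_pos: [0.477, -0.1423, 0.0639]
orientation: [0.732, 0.682, -0.001, -0.0]
wrist_force: [-6.9, -1.7, 9.4]
gripper_width: 0.362
gripper_force: 59.3
```

Emit:
apply_moves([
  [-0.002,0,0,0,0,0,0.02],
  [-0.004,0,0,0,0,0,0.02],
  [-0.006,0,0,0,0,0,0.02],
  [-0.008,0,0,0,0,0,0.02],
])

```text
t: 6.3
tool_pos: [0.4766, -0.1474, 0.0639]
orientation: [0.732, 0.681, 0.001, -0.002]
wrist_force: [-2.8, 13.5, 11.9]
gripper_width: 0.365
gripper_force: 59.8
```

The pull is held up with 13.5 N, as it would be at the hole. I check before letting go.

Run:
```python
from h import *
from rig import *
im=capture("wrist")["image"];print(orange(im,(322,120),60))
cv2.imwrite("pics/w3.png",im[:,:,::-1])
```

```text
(np.float64(nan), np.float64(nan), np.int64(0))h.py:10: RuntimeWarning: Mean of empty slice.
  y,x=np.nonzero(m);k=np.hypot(x-near[0],y-near[1])<r;return x[k].mean(),y[k].mean(),k.sum()
  ret = ret.dtype.type(ret / rcount)
```

View pics/w3.png

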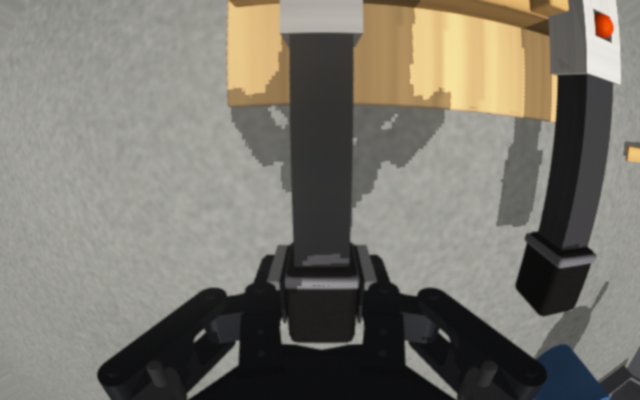

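The wrist view shows the foot held, with its collar at (322,280), level with the mate's foot at (560,250). The button is out of this view, so I check the other cameras numerically.

```bash
python3 - 2>/dev/null <<'E'
from h import *
from rig import *
for n,a in(("top",(377,258)),("side",(282,247))):
    im=capture(n)["image"];print(n,orange(im,a,10),im[a[1]-2:a[1]+3:2,a[0]-4:a[0]+5:4].tolist())
E
```

```text
top (np.float64(377.1917808219178), np.float64(258.0), np.int64(73)) [[[83, 41, 26], [144, 57, 6], [121, 53, 28]], [[94, 42, 25], [149, 62, 0], [126, 44, 17]], [[75, 36, 26], [138, 48, 3], [111, 40, 11]]]
side (np.float64(281.24285714285713), np.float64(248.12857142857143), np.int64(70)) [[[115, 78, 72], [155, 70, 47], [45, 39, 38]], [[137, 63, 43], [153, 68, 44], [48, 41, 40]], [[127, 59, 39], [145, 65, 43], [45, 43, 41]]]
```

The button is up in the far hole in both views. I ease the pull, let go and withdraw straight up.

Emit:
apply_moves([
  [0.003,0,0,0,0,0,0.02],
  [0.003,0,0,0,0,0,0.06],
  [0.003,0,0,0,0,0,0.075],
  [0.003,0,0,0,0,0,0.075],
  [0.003,0,0,0,0,0,0.075],
])

```text
t: 7.08
tool_pos: [0.4776, -0.1469, 0.0622]
orientation: [0.732, 0.681, 0.0, 0.0]
wrist_force: [-0.2, -0.5, 0.5]
gripper_width: 0.878
gripper_force: 0.0
```

Emit:
apply_moves([
  [0,0,-0.03,0,0,0,0.075],
  [0,0,-0.08,0,0,0,0.075],
  [0,0,-0.14,0,0,0,0.075],
  [0,0,-0.14,0,0,0,0.075],
  [0,0,-0.14,0,0,0,0.075],
])

```text
t: 7.7
tool_pos: [0.4771, -0.1467, 0.202]
orientation: [0.732, 0.681, -0.0, -0.0]
wrist_force: [-0.2, 0.4, -0.3]
gripper_width: 0.879
gripper_force: 0.0
```

```bash
python3 - 2>/dev/null <<'E'
from h import *
from rig import *
for n,a in(("top",(377,258)),("side",(282,247))):
    im=capture(n)["image"];print(n,orange(im,a,10))
    cv2.imwrite(f"pics/{n}4.png",im[:,:,::-1])
E
```

```text
top (np.float64(376.56), np.float64(258.02666666666664), np.int64(75))
side (np.float64(nan), np.float64(nan), np.int64(0))
```

View pics/side4.png

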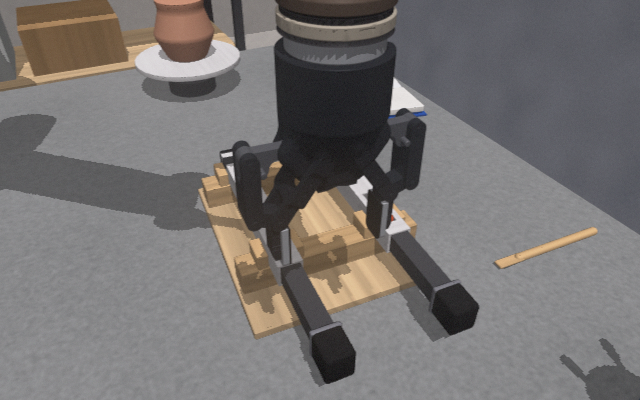

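The side view shows the gripper clear of both legs, with the short leg's foot at (333,350) and the mate's at (455,307). The finger hides the button here, but the top view still sees it in the far hole at (377,258). I hand the job in.

```bash
python3 -c "
from rig import *
print(job_done())"
```

```text
the job is handed in; nothing more can be done
None
```

The short leg is drawn out and its button is up in the next hole, level with its mate; the mate's button was left alone, the gripper is clear, and the job was handed in at about 8 s.

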